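# Fit a lamp cassette in the photometer

## Task

Press down the free edge of the photometer's blue hood until its catch lets go and it springs open. Set the green-handled lamp cassette, lamp end away from the front, into the open front part of the bay, slide it under the two lips until it is fully home, and swing the orange-knobbed lever right across behind it to its stop to lock it. Leave the hood open for inspection and the red-handled cassette, the red-lidded jar, the beaker and the bottle undisturbed.

Things in the scene. Friction and masses are not known exactly. Their poses are not given: they have to be found in the camera images.
- photometer: White benchtop instrument, fixed, 280 (x) by 355 (y) mm, deck 85 mm high. x points from its front face (at x=-130) to its back (+150), z up; sides at y=-125 and +230 mm; origin at table height under the bay's centre line. Under the hood a bay is sunk in the deck: x=-62 to +100, y=-32 to +32 mm, floor 45 mm above the table. Screen and keys (+y side) are not used.
- hood (a joint): Blue hood, 220 (x) by 195 (y), 57 mm deep, top 150 mm above the table, hinged along x at its +y edge. 0 = closed and caught; 1.66 = open, upright, 290 mm high. Press the free (-y) edge down 4 to 6 mm (7 N; stop at -0.032), then take the finger off sideways (-y): a weak spring (1 to 2 N) lifts it all the way in 2 s and holds it. Cannot be lifted before; the catch does not engage again.
- hood_press (a point): Centre of the white 32 mm disc on the hood's top, where to press: 30 mm in from the free (-y) edge, midway along it; turns with the hood. Closed, it is 150 mm above the table.
- hood_hinge (a point): Middle of the hood's hinge line, 93 mm above the table; its x axis lies along the hinge.
- lever (a joint): Steel lock lever on deck, pivot at the bay's -y side: arm 85 by 14 mm, 87 to 97 mm above the table, upright orange knob at its end. 0 = arm to the photometer's front, 15 degrees outward; grows clockwise seen from above; 1.83 (stop) = locked, arm across the bay (to +y), 4 mm behind a home cassette. Starts at 0 to 0.25, takes 2 N at the knob, stays where left; a cassette not home blocks it.
- lever_knob (a point): On the axis of the orange knob (20 mm diameter, 35 mm tall, 97 to 132 mm above the table), at 115 mm height; 80 mm from the pivot.
- lever_pivot (a point): On the lever's pivot axis, at 115 mm height.
- cassette_green: Lamp cassette to fit: grey block 100 (x) by 56 (y) by 52 (z) mm; on the middle of its top an upright green handle plate, 14 thick (x), 44 wide (y), reaching 90 mm above the underside. Amber lamp window on the +x end; on top a green patch on that half, bare steel on the other. About 0.28 kg. Origin at the centre of the underside. Stands loose on the table.
- dock (a point): Where the origin of a fully home cassette (front end against the bay's end wall) lies, on the bay floor, 50 mm in +x from the photometer's origin; axes as the photometer's. Over the bay's last 40 mm two aluminium lips stand above its side walls: underside 101, top 107 mm above the table, the middle free between y=-23 and +23 mm. The cassette slides in +x below them.
- entry (a point): On the bay floor, 46 mm in front of dock: a cassette lowered with its origin here clears the lips by 6 mm.
- cassette_red: Used cassette, same shape, red handle plate: a bystander, stands loose beside the green one; the two change places.
- jar: Jar with red lid, 70 mm diameter, 75 tall. Glass, loose; a bystander. Origin at the centre of its underside.
- beaker: Beaker, 80 mm diameter, 110 tall. Glass, loose; a bystander. Origin at the centre of its underside.
- bottle: Slim clear bottle, 40 mm diameter, 120 tall. Loose; a bystander. Origin at the centre of its underside.
- lamp_end (a point): Centre of the green cassette's +x end (amber window), 50 mm from its middle, 26 mm above its underside. This end goes in first, towards the end wall.

How it is judged:
By the outcome, as a careful person would: the job done as asked, in the order asked, and still so for the second after the job is handed in, with the robot touching nothing.
It also fails if it takes over 67 s, if anything falls off the work surface, if the arm or the gripper's body presses on something with over 40 N, if the wrist force passes 120 N, or if a joint passes its speed limit or range.

## Robot

A 7-joint arm with a two-finger parallel gripper is mounted at the origin on the work surface. World frame = base frame: x ahead of the robot, y to its left, z up, the work surface at z = 0. Lengths are in m, angles in degrees, forces in N, time in s.
With the tool pointing down it reaches from about 0.425 to 0.875 m from the base axis. Payload 4.7 kg.
Tool frame: the origin (TCP) lies between the finger pads; the fingertips stand 19 mm ahead of it and the grasp point (between the pads) is the TCP; x points along the fingers, z is the direction in which the jaws open and shut, and the axes are right-handed (so a half turn about x gives the same grasp; the last joint's range is limited). The gripper opens to 87 mm and grips with 3 to 60 N. Pads are 19 mm wide; open, the fingers measure 117 mm over their backs; the gripper's body (75 mm by 190 mm) begins 51 mm behind the grasp point.
Start: joints at [-65.942, 18.392, -4.016, 83.108, 1.295, 78.541, -3.26], TCP at [0.257, 0.597, 0.242] pointing down, gripper open.
Joint ranges: [-163.93, 163.93], [-17.29, 119.83], [-79.2, 71.16], [3.27, 140.29], [-89.18, 269.18], [5.43, 117.66], [-154.24, 154.24]. Speed limits (degrees/s): [147.25, 147.25, 180, 180, 180, 180, 180].

## Interface

Orientations are given as [roll, pitch, yaw] about the fixed x, y, z axes, in that order (R = Rz(yaw) Ry(pitch) Rx(roll)).
In Python, from cell import monitor, read_camera, camera_model, env, regions_of gives the robot as it stands. The module is installed in compiled form; this text tells all that it offers.
- The arm moves only by the tool step_arm, never from a script. Its argument "deltas" is a list of rows, each a list of 5 numbers: the gripper's target within -1 to 1 (fully open at 1, half-way at 0, shut at -1), then the shift along the tool's x, y, z in m, then the turn about the tool's x in degrees. A call has 1 to 12 rows; each row is the pose to reach, as a shift and turn from the pose commanded when the call began, along the tool's axes at that moment; what a row does not reach only later rows make up. A row lasts 1/8 s, in which the tool goes at most 62.5 mm and 10.7 degrees, less where a joint would pass 70% of its speed; a pose out of reach is approached as far as the arm can. A call with a gripper value outside its range is refused whole. The fingers move at their own pace and stop on an object; "newtons" is the grip in N (left out, the last holds). Time passes only in rows, so rows that repeat a pose let the fingers close. It gives the time, the measured TCP pose, the force and the opening at its end, in the units of the state.
- monitor.get_obs(): the state, without advancing time (a new reading comes with each control period).
- read_camera(name): name is "side" or "top"; returns (picture, depth): 480x640x3 uint8, red, green, blue; 480x640 float32, m along the optical axis (not along the pixel's ray), 0 where there is no reading.
- camera_model(name): a dict with "fx", "fy", "cx", "cy" (pixels), "xyz" and "attitude" of the camera in the world. Camera axes: x right, y down, z forward; pixel columns grow to the right and rows downward; lengths in m; the calibration is good to about 2 mm. A picture is of the moment at which its call begins. camera_model takes no time and is no camera call.
- env.sign_off(): hands the job in, once; it reports no verdict.
Trained networks look in the newest picture that a camera, given by its name, has taken for a name from the list of things; names that differ only in an ending like _2 or _b are one class to them, and where a whole thing is asked for, a point or a joint stands for the part that bears it (a point fixed in the world has none). Each returns a list of dicts, best first, with "p" (0 to 1); they miss things now and then, are a little off and sometimes report something else, mostly with a low value. They report only what shows in the picture. A call takes as long as a camera call.
- regions_of(camera, thing): "pixels" (480x640 bool, what is visible of it) and "pixel" ([column, row] in pixels, amid what is visible of it).
The state is a dict: "time_s": time; "qpos": joint angles; "joint_velocities": joint speeds; "effort": joint torques, N m; "tool_pos": TCP position; "tool_rot": TCP orientation; "force": force on the tool from outside, world axes, zero at the start; "wrist_torque": the same for the moment, N m; "grip_width": finger opening in m.
Only numpy, scipy, OpenCV 4.12 (cv2) and the standard library are available. Lean on these libraries where they do the work, as an engineer would, in place of code of your own. Each camera call takes 0.05 s, during which the arm holds its last target. There are 200 camera calls.

## Working session

There is one attempt and no reset: what is moved stays moved. The work goes in short steps, Python scripts to look and compute and a tool call to move; the robot and the scene stay as the last step left them, time stands still between calls to the robot, and variables do not carry over. Pictures are saved under pics/ and viewed, about 8 in all and at most 12, crops included, and the job is handed in when it is done.

Besides the shell and the picture viewer there is one more tool, called after "Emit:" in YAML: its name, and indented under it one key for each argument. step_arm: Moves the arm, as the interface text tells. Its arguments: {"type":"object","properties":{"deltas":{"type":"array"},"newtons":{"type":"number"}},"required":["deltas"]}

```bash
mkdir -p pics
cat > h.py <<'E'
import numpy as np,cv2
from cell import monitor,read_camera,camera_model,env,regions_of
from scipy.spatial.transform import Rotation as R
def cam(n):
    c=camera_model(n); a=c["attitude"]
    return c,R.from_euler('xyz',a,degrees=True).as_matrix(),np.array(c["xyz"])
def pts(n,d,mask):
    c,M,t=cam(n); v,u=np.nonzero(mask&(d>0)); z=d[v,u]
    P=np.c_[(u-c["cx"])*z/c["fx"],(v-c["cy"])*z/c["fy"],z]
    return P@M.T+t
E
python3 - <<'E'
from h import *
print(monitor.get_obs())
ims=[]
for n in ("side","top"):
    im,d=read_camera(n); ims.append(im); print(n,camera_model(n)); np.save(n+'.npy',d)
    cv2.imwrite(f"pics/{n}0.png",im[:,:,::-1])
    for th in ["hood","hood_press","lever","lever_knob","cassette_green","cassette_red","jar","beaker","bottle","photometer","lamp_end"]:
        for r in regions_of(n,th)[:2]:
            P=pts(n,d,r["pixels"])
            if len(P): print(th,round(r["p"],2),np.round(r["pixel"]),len(P),np.round(np.median(P,0),3),np.round(np.percentile(P,3,0),3),np.round(np.percentile(P,97,0),3))
E
```

```text
{'time_s': 0.0, 'qpos': array([-65.94229638,  18.43900306,  -4.01350914,  83.17501688,
         1.29302081,  78.53985421,  -3.26026806]), 'joint_velocities': array([ 0.02925423,  0.00268823, -0.07552648, -0.09693706, -0.00576732,
       -0.12137585,  0.07725364]), 'effort': array([-5.08877019e-04, -4.91285527e+01, -4.04332392e-01, -3.12533212e+01,
       -6.39488082e-02,  4.37767943e-02,  1.79904182e-04]), 'tool_pos': array([0.2564332 , 0.59671981, 0.24046082]), 'tool_rot': array([-177.67190715,   89.89115896, -110.92244086]), 'force': array([-0.31621799, -0.10330898,  0.02241788]), 'wrist_torque': array([-0.03411749, -0.02548748, -0.02695398]), 'grip_width': 0.08725048146825254}
side {'fx': 571.4218677830478, 'fy': 571.4218677830478, 'cx': 326.26376501636094, 'cy': 233.3575119173256, 'xyz': array([-0.04838179, -0.79001594,  1.1458531 ]), 'attitude': array([-135.35438757,    0.26001363,  -37.46610612])}
hood 0.94 [325. 219.] 6113 [0.574 0.041 0.148] [ 0.476 -0.045  0.1  ] [0.698 0.152 0.153]
hood 0.6 [479. 360.] 620 [ 0.621 -0.449  0.068] [ 0.612 -0.463  0.007] [ 0.639 -0.428  0.12 ]
[... 1945 characters left out ...]
66 -0.334  0.011] [ 0.659 -0.262  0.091]
jar 0.77 [501. 248.] 866 [ 0.513 -0.421  0.073] [ 0.484 -0.458  0.018] [ 0.543 -0.4    0.078]
beaker 0.7 [124. 218.] 1313 [0.569 0.47  0.063] [0.534 0.415 0.003] [0.601 0.488 0.11 ]
bottle 0.8 [504. 199.] 472 [ 0.627 -0.429  0.073] [ 0.611 -0.45   0.001] [ 0.648 -0.419  0.12 ]
bottle 0.25 [290. 208.] 9151 [0.589 0.067 0.15 ] [ 0.486 -0.026  0.147] [0.692 0.16  0.153]
photometer 0.58 [267. 211.] 19031 [0.583 0.122 0.093] [ 0.45  -0.039  0.082] [0.723 0.294 0.153]
lamp_end 0.75 [446. 295.] 1288 [ 0.406 -0.3    0.051] [ 0.358 -0.335  0.003] [ 0.453 -0.279  0.09 ]
lamp_end 0.3 [290. 212.] 9181 [0.589 0.067 0.15 ] [ 0.486 -0.026  0.147] [0.693 0.161 0.153]
```

View pics/side0.png

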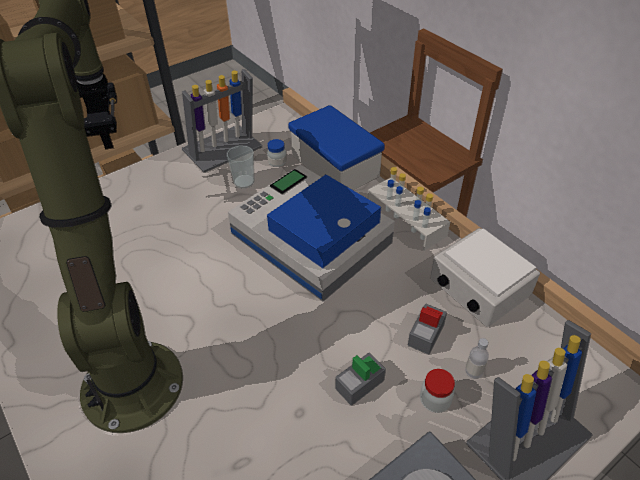

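View pics/top0.png

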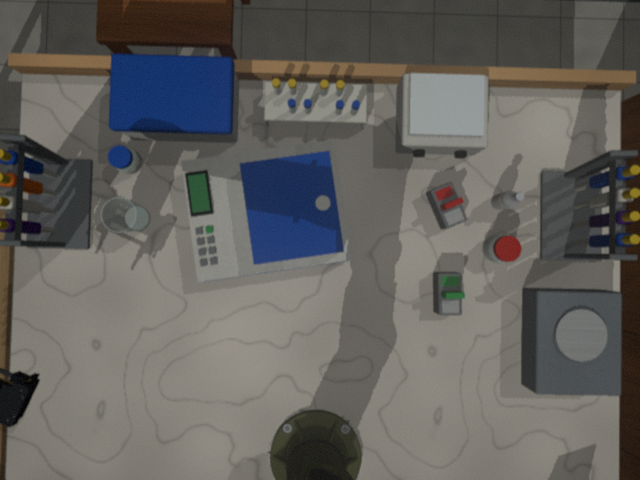

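Run:
```python
from h import *
from cell import *
# rects in xy from depth slabs
both={}
for n in ("top","side"):
    im,d=read_camera(n); P=pts(n,d,np.ones_like(d,bool)); 
    v,u=np.nonzero(d>0); hsv=cv2.cvtColor(im,cv2.COLOR_RGB2HSV)[v,u]; both[n]=(P,hsv)
def rect(name,P,m):
    if m.sum()<20: print(name,'few');return
    (c,s,a)=cv2.minAreaRect(P[m][:,:2].astype(np.float32)); print(name,int(m.sum()),np.round(c,4),np.round(s,4),round(a,2),'z',np.round(np.median(P[m][:,2]),4),'mean',np.round(P[m].mean(0),4))
for n in both:
    P,h=both[n]; x,y,z=P.T
    rect(n+' hoodtop',P,(z>.144)&(z<.158)&(x>.42)&(x<.75)&(y>-.1)&(y<.25))
    for nm,x0,x1 in(("green",.3,.5),("red",.52,.7)):
        b=(x>x0)&(x<x1)&(y>-.38)&(y<-.22)
        rect(n+nm+' block',P,b&(z>.047)&(z<.057)); rect(n+nm+' handle',P,b&(z>.083)&(z<.096))
    b=(x>.3)&(x<.5)&(y>-.38)&(y<-.22)&(z>.047)&(z<.057)
    rect(n+' greenpatch',P,b&(h[:,0]>35)&(h[:,0]<90)&(h[:,1]>80))
    rect(n+' white disc',P,(z>.142)&(z<.158)&(x>.42)&(x<.75)&(y>-.1)&(y<.25)&(h[:,1]<60))
    rect(n+' knob',P,(z>.08)&(z<.14)&(x>.35)&(x<.75)&(y>-.15)&(y<.1)&(h[:,0]<20)&(h[:,0]>4)&(h[:,1]>140)&(h[:,2]>120))
    rect(n+' deck',P,(z>.081)&(z<.0885)&(x>.4)&(x<.78)&(y>-.15)&(y<.35))
```

```text
top hoodtop 9260 [0.5895 0.0672] [0.2205 0.1951] 9.53 z 0.15 mean [0.5888 0.0671 0.15  ]
topgreen block 850 [ 0.4035 -0.3072] [0.0996 0.0575] 2.23 z 0.0519 mean [ 0.4044 -0.3055  0.0519]
topgreen handle 121 [ 0.4041 -0.3071] [0.0138 0.0435] 1.38 z 0.0894 mean [ 0.4037 -0.307   0.0893]
topred block 852 [ 0.6141 -0.3012] [0.0997 0.0575] 24.14 z 0.0519 mean [ 0.6134 -0.2997  0.0518]
topred handle 119 [ 0.614  -0.3009] [0.0136 0.0441] 23.22 z 0.0894 mean [ 0.6136 -0.3001  0.0893]
top greenpatch 149 [ 0.4351 -0.306 ] [0.0216 0.037 ] 1.02 z 0.0522 mean [ 0.4345 -0.3059  0.0521]
top white disc 233 [0.583  0.0663] [0.2072 0.1945] 9.59 z 0.1505 mean [0.581  0.0198 0.1506]
top knob few
top deck 8208 [0.6187 0.1389] [0.3459 0.3673] 9.59 z 0.0849 mean [0.5764 0.1711 0.0849]
side hoodtop 4547 [0.5924 0.0624] [0.2258 0.1998] 9.22 z 0.1487 mean [0.5877 0.0576 0.1488]
sidegreen block 807 [ 0.4059 -0.3113] [0.1008 0.0576] 1.04 z 0.051 mean [ 0.4018 -0.3139  0.0511]
sidegreen handle 136 [ 0.4058 -0.3113] [0.0153 0.0446] 1.57 z 0.088 mean [ 0.4057 -0.3122  0.0881]
sidered block 575 [ 0.6157 -0.306 ] [0.1043 0.0563] 23.68 z 0.0512 mean [ 0.6071 -0.3118  0.0512]
sidered handle 118 [ 0.6174 -0.3054] [0.0194 0.0439] 21.73 z 0.0883 mean [ 0.6157 -0.3066  0.0881]
side greenpatch 176 [ 0.4236 -0.3098] [0.0518 0.0433] 2.99 z 0.0518 mean [ 0.432  -0.3111  0.0518]
side white disc 90 [ 0.6046 -0.0018] [0.0309 0.0315] 35.7 z 0.1494 mean [ 0.6039 -0.0025  0.1495]
side knob few
side deck 3056 [0.6235 0.136 ] [0.3549 0.3731] 10.0 z 0.084 mean [0.554  0.1337 0.0842]
```

The pictures show the hood closed, with its disc at side (344,223) and top (322,203). The green cassette is at side (360,378) and top (449,293), with its lamp half towards world +x. The red cassette is at top (447,204). The photometer's yaw is about 9.5°, with its front towards the robot. Next I'll go above the disc.

```bash
cat >> h.py <<'E'
def go(xyz,yaw,frm=None):
    """delta row to put TCP at xyz with jaw axis (tool z) along world yaw (mod 180), tool down"""
    o=monitor.get_obs(); M=R.from_euler('xyz',o["tool_rot"],degrees=True).as_matrix()
    z=M[:,2]; cur=np.degrees(np.arctan2(z[1],z[0]))
    t=-((yaw-cur+90)%180-90)   # tool x is down: turn about it reverses sign
    print("pos",np.round(o["tool_pos"],4),"jaw yaw",round(cur,2),"force",np.round(o["force"],1),"w",round(o["grip_width"],4),"t",o["time_s"],"q7",round(o["qpos"][6],1))
    print(" axes",np.round(M,3).tolist())
    print(" delta",np.round(M.T@(np.array(xyz)-o["tool_pos"]),4),"turn",round(t,2),"or",round(t-180*np.sign(t),1))
E
python3 -c "
from h import *
go([.602,-.001,.20],9.5)"
```

```text
pos [0.2566 0.5972 0.2416] jaw yaw 66.75 force [ 0.2 -0.2  1. ] w 0.0873 t 1.3 q7 -3.3
 axes [[0.0, -0.919, 0.395], [0.0, 0.395, 0.919], [-1.0, -0.0, 0.0]]
 delta [ 0.0416 -0.5534 -0.4133] turn 57.25 or -122.7
```

Emit:
step_arm:
  deltas:
    - [-1, 0, -0.046, -0.034, 5]
    - [-1, 0, -0.092, -0.069, 10]
    - [-1, 0, -0.138, -0.103, 15]
    - [-1, 0, -0.184, -0.138, 20]
    - [-1, 0, -0.23, -0.172, 25]
    - [-1, 0, -0.277, -0.207, 30]
    - [-1, 0, -0.323, -0.241, 35]
    - [-1, 0, -0.369, -0.276, 40]
    - [-1, 0, -0.415, -0.31, 45]
    - [-1, 0.01, -0.461, -0.344, 50]
    - [-1, 0.02, -0.507, -0.379, 55]
    - [-1, 0.04, -0.553, -0.413, 57.3]

```text
time_s: 2.8
tool_pos: [0.6032, -0.0019, 0.2024]
tool_rot: [5.1, 89.8, 14.5]
force: [0.9, 0.1, 0.1]
grip_width: 0.0004
```

```bash
python3 -c "
from h import *
go([.602,-.001,.175],9.5)"
```

```text
pos [ 0.6032 -0.0019  0.2024] jaw yaw 9.39 force [0.9 0.1 0.1] w 0.0004 t 2.8 q7 12.8
 axes [[0.003, -0.163, 0.987], [0.001, 0.987, 0.163], [-1.0, 0.0, 0.003]]
 delta [ 0.0274  0.0011 -0.0011] turn -0.11 or 179.9
```

Emit:
step_arm:
  deltas:
    - [-1, 0.02, 0, 0, 0]
    - [-1, 0.03, 0, 0, 0]
    - [-1, 0.034, 0, 0, 0]
    - [-1, 0.037, 0, 0, 0]
    - [-1, 0.039, 0, 0, 0]
    - [-1, 0.039, 0, 0, 0]

```text
time_s: 3.55
tool_pos: [0.6015, -0.0004, 0.1644]
tool_rot: [-41.4, 89.9, -31.9]
force: [-2.1, -3.1, 5.5]
grip_width: 0.0004
```

Emit:
step_arm:
  deltas:
    - [-1, 0.0015, 0, 0, 0]
    - [-1, 0.003, 0, 0, 0]
    - [-1, 0.003, 0, 0, 0]

```text
time_s: 3.92
tool_pos: [0.6017, -0.0005, 0.1636]
tool_rot: [-6.8, 89.9, 2.7]
force: [-7.1, -4.4, 15.7]
grip_width: 0.0006
```

Emit:
step_arm:
  deltas:
    - [-1, 0, -0.02, 0, 0]
    - [-1, 0, -0.05, 0, 0]
    - [-1, 0, -0.1, 0, 0]
    - [-1, -0.02, -0.16, 0, 0]

```text
time_s: 4.42
tool_pos: [0.628, -0.1546, 0.1788]
tool_rot: [106.0, 89.8, 115.8]
force: [1.1, -0.5, 0.4]
grip_width: 0.0006
```

```bash
python3 -c "
from h import *
go([.405,-.309,.14],1.5)"
```

```text
pos [ 0.628  -0.1546  0.1788] jaw yaw 9.82 force [ 1.1 -0.5  0.4] w 0.0006 t 4.425 q7 30.1
 axes [[-0.001, -0.171, 0.985], [0.003, 0.985, 0.171], [-1.0, 0.003, -0.001]]
 delta [ 0.0387 -0.1142 -0.246 ] turn 8.32 or -171.7
```

Emit:
step_arm:
  deltas:
    - [0, 0, -0.02, -0.05, 2]
    - [0, 0, -0.045, -0.1, 4]
    - [0, 0, -0.068, -0.15, 6]
    - [0, 0.01, -0.09, -0.2, 8]
    - [0, 0.02, -0.114, -0.246, 8.3]
    - [0, 0.038, -0.114, -0.246, 8.3]
    - [0, 0.038, -0.114, -0.246, 8.3]

```text
time_s: 5.3
tool_pos: [0.4045, -0.3084, 0.1406]
tool_rot: [101.6, 89.9, 102.9]
force: [0.0, -0.0, -0.3]
grip_width: 0.0431
```

Run:
```python
from h import *
ims=[]
for n in ("side","top"):
    im,d=read_camera(n); np.save(n+'1.npy',d); cv2.imwrite(f"pics/{n}1.png",im[:,:,::-1])
    ims.append(im[100:400,180:580] if n=="side" else im[120:420,150:550])
    P=pts(n,d,np.ones_like(d,bool)); v,u=np.nonzero(d>0); h=cv2.cvtColor(im,cv2.COLOR_RGB2HSV)[v,u]; x,y,z=P.T
    def rect(name,m):
        if m.sum()<10: print(name,'few');return
        c,s,a=cv2.minAreaRect(P[m][:,:2].astype(np.float32)); print(n,name,int(m.sum()),np.round(c,4),np.round(s,4),round(a,2),np.round(P[m].mean(0),4))
    box=(x>.4)&(x<.78)&(y>-.12)&(y<.3)
    rect('orange',box&(z>.09)&(z<.14)&(h[:,0]<22)&(h[:,0]>4)&(h[:,1]>130))
    rect('orangetop',box&(z>.128)&(z<.136)&(h[:,0]<22)&(h[:,0]>4)&(h[:,1]>130))
    rect('bayfloor',box&(z>.040)&(z<.050)&(x>.47)&(y<.1)&(y>-.05))
    rect('deck',box&(z>.082)&(z<.0875))
    rect('lips',box&(z>.104)&(z<.110)&(h[:,1]<80)&(y<.08))
    for nm in ("lever_knob","lever"):
        for r in regions_of(n,nm)[:1]: 
            Q=pts(n,d,r["pixels"]); print(nm,r["p"],r["pixel"],np.round(np.median(Q,0),4))
cv2.imwrite("pics/m1.png",np.hstack(ims)[:,:,::-1])
go([.405,-.309,.075],1.5)
```

```text
side orange 95 [ 0.5089 -0.0052] [0.023  0.0173] 65.05 [ 0.5066 -0.0086  0.12  ]
side orangetop 30 [ 0.5092 -0.0051] [0.0174 0.0191] 5.1 [ 0.5083 -0.0056  0.1308]
side bayfloor 128 [0.5197 0.0303] [0.1719 0.0457] 47.37 [0.5407 0.0516 0.0446]
side deck 1653 [0.6198 0.1256] [0.3416 0.3569] 9.27 [0.5025 0.0685 0.0842]
lips few
lever_knob 0.56 [319.3, 250.7] [ 0.5114 -0.008   0.1139]
lever 0.61 [314.2, 250.4] [ 0.5119 -0.0078  0.1077]
top orange 48 [ 5.072e-01 -3.000e-04] [0.0153 0.0154] 0.98 [ 5.073e-01 -3.000e-04  1.319e-01]
top orangetop 48 [ 5.072e-01 -3.000e-04] [0.0153 0.0154] 0.98 [ 5.073e-01 -3.000e-04  1.319e-01]
top bayfloor 1463 [0.6057 0.0776] [0.1611 0.0639] 9.55 [0.5972 0.0726 0.0457]
top deck 9893 [0.6158 0.1326] [0.338  0.3556] 9.57 [0.5828 0.0914 0.0848]
top lips 129 [0.6699 0.0558] [0.0399 0.0175] 9.53 [0.6698 0.056  0.1069]
lever_knob 0.72 [317.2, 226.9] [0.5516 0.0094 0.0983]
lever 0.72 [315.9, 225.1] [0.5535 0.0096 0.0983]
pos [ 0.405  -0.31    0.1418] jaw yaw 1.26 force [ 0.2 -0.5 -0.4] w 0.0432 t 5.6 q7 40.1
 axes [[0.001, -0.022, 1.0], [-0.0, 1.0, 0.022], [-1.0, -0.0, 0.001]]
 delta [ 0.0668  0.001  -0.0001] turn -0.24 or 179.8
```

View pics/m1.png

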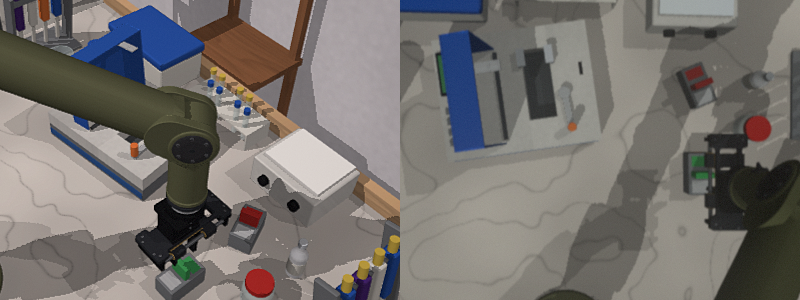

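The hood stands open, the bay is clear, and the lever's knob is at the front outward side (crop-right 571,127). I'll lower onto the green handle and grip it.

Emit:
step_arm:
  deltas:
    - [0, 0.03, 0.001, 0, -0.3]
    - [0, 0.055, 0.001, 0, -0.3]
    - [0, 0.066, 0.001, 0, -0.3]
    - [0, 0.066, 0.001, 0, -0.3]
    - [-1, 0.066, 0.001, 0, -0.3]
    - [-1, 0.066, 0.001, 0, -0.3]
    - [-1, 0.066, 0.001, 0, -0.3]
    - [-1, 0.066, 0.001, 0, -0.3]
  newtons: 30

```text
time_s: 6.6
tool_pos: [0.4042, -0.3096, 0.0757]
tool_rot: [-8.8, 89.9, -7.4]
force: [0.0, 0.4, 1.9]
grip_width: 0.0138
```

```bash
python3 -c "
from h import *
go([.5918,.0733,.185],9.55)"
```

```text
pos [ 0.4042 -0.3096  0.0757] jaw yaw 1.45 force [0.  0.4 1.9] w 0.0138 t 6.6 q7 44.1
 axes [[0.001, -0.025, 1.0], [-0.0, 1.0, 0.025], [-1.0, -0.0, 0.001]]
 delta [-0.1092  0.378   0.1973] turn -8.1 or 171.9
```

Emit:
step_arm:
  deltas:
    - [-1, -0.05, 0, 0, 0]
    - [-1, -0.1, 0, 0, 0]
    - [-1, -0.15, 0.03, 0.015, -1]
    - [-1, -0.15, 0.08, 0.04, -2]
    - [-1, -0.15, 0.13, 0.067, -3]
    - [-1, -0.15, 0.18, 0.094, -4]
    - [-1, -0.15, 0.23, 0.12, -5]
    - [-1, -0.15, 0.28, 0.146, -6]
    - [-1, -0.15, 0.33, 0.172, -7]
    - [-1, -0.15, 0.378, 0.197, -8.1]
    - [-1, -0.15, 0.378, 0.197, -8.1]

```text
time_s: 7.98
tool_pos: [0.5912, 0.0801, 0.2235]
tool_rot: [133.3, 89.8, 143.4]
force: [-1.2, 0.7, -3.1]
grip_width: 0.0135
```

Run:
```python
from h import *
ims=[]
for n in ("side","top"):
    im,d=read_camera(n); ims.append(im[100:400,180:580] if n=="side" else im[120:420,150:550])
    for r in regions_of(n,"cassette_green")[:1]:
        Q=pts(n,d,r["pixels"]); print(n,r["p"],r["pixel"],np.round(np.median(Q,0),4))
        o=monitor.get_obs(); zt=o["tool_pos"][2]-.075+.052
        m=abs(Q[:,2]-zt)<.006
        if m.sum()>20:
            c,s,a=cv2.minAreaRect(Q[m][:,:2].astype(np.float32)); print(m.sum(),c,s,a)
cv2.imwrite("pics/m2.png",np.hstack(ims)[:,:,::-1])
go([.5918,.0733,.128],9.55)
```

```text
side 0.76 [322.8, 198.9] [0.5764 0.0586 0.1926]
390 (0.5922964215278625, 0.07577666640281677) (0.10345038026571274, 0.056900814175605774) 10.423073768615723
pos [0.5907 0.0715 0.2248] jaw yaw 9.42 force [ 0.2 -1.2 -3.3] w 0.0138 t 8.175 q7 3.8
 axes [[-0.001, -0.164, 0.987], [-0.001, 0.987, 0.164], [-1.0, -0.001, -0.001]]
 delta [0.0968 0.0017 0.0015] turn -0.13 or 179.9
```

View pics/m2.png

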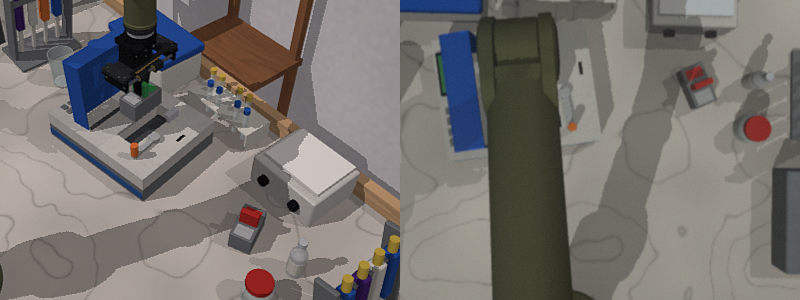

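Run:
```python
from h import *
n="side"
for k in range(3):
    o=monitor.get_obs(); im,d=read_camera(n)
    r=regions_of(n,"cassette_green")[0]; Q=pts(n,d,r["pixels"])
    m=abs(Q[:,2]-(o["tool_pos"][2]-.0245))<.006
    c,s,a=cv2.minAreaRect(Q[m][:,:2].astype(np.float32)); print(o["tool_pos"],m.sum(),c,s,a,Q[m][:,2].mean())
P=pts(n,d,np.ones_like(d,bool)); x,y,z=P.T
th=np.radians(9.55); ex=np.array([np.cos(th),np.sin(th)]); ey=np.array([-ex[1],ex[0]])
O=np.array([.5870,.0744]); q=(P[:,:2]-O); X=q@ex; Y=q@ey
# hood-free deck strip: front face and -y edge of instrument in side view, expected -130 / -125
deck=(abs(z-.0845)<.003)
for x0 in (-.1,-.08,-.06): 
    m=deck&(abs(X-x0)<.01)&(Y<0); print("deck Y min",x0,np.percentile(Y[m],1) if m.any() else None)
for y0 in (-.1,-.08,-.06):
    m=deck&(abs(Y-y0)<.01)&(X<0); print("deck X min",y0,np.percentile(X[m],1))
dt=np.load('top1.npy'); P=pts("top",dt,np.ones_like(dt,bool)); q=P[:,:2]-O; X=q@ex;Y=q@ey; deck=abs(P[:,2]-.085)<.003
for x0 in (-.1,-.08,-.06): 
    m=deck&(abs(X-x0)<.01)&(Y<0); print("top deck Y min",np.percentile(Y[m],1))
for y0 in (-.1,-.08,-.06):
    m=deck&(abs(Y-y0)<.01)&(X<0); print("top deck X min",np.percentile(X[m],1))
go([.5918,.0733,.128],9.55)
```

```text
[0.59070984 0.07145909 0.22480185] 428 (0.5917964577674866, 0.06867626309394836) (0.10339346528053284, 0.06159317493438721) 7.8820977210998535 0.19942614577260814
[0.59090905 0.07150552 0.22533197] 445 (0.5926703810691833, 0.06699733436107635) (0.10219971090555191, 0.0609891414642334) 5.187668800354004 0.20037070222422174
[0.59104999 0.07210885 0.22553726] 438 (0.5921841859817505, 0.06864777952432632) (0.10432861000299454, 0.058429133147001266) 9.481627464294434 0.20030664018834823
deck Y min -0.1 -0.12966168651509383
deck Y min -0.08 -0.6964570798519488
deck Y min -0.06 -0.528869856532176
deck X min -0.1 -0.12868840782875812
deck X min -0.08 -0.12574386550547495
deck X min -0.06 -0.12881300226076867
top deck Y min -0.12381072296859737
top deck Y min -0.6805449699696139
top deck Y min -0.5127608849460104
top deck X min -0.12905781683705936
top deck X min -0.12962450007254409
top deck X min -0.13014446697919899
pos [0.5912 0.0727 0.2256] jaw yaw 9.48 force [-0.2 -0.4 -2.9] w 0.0141 t 8.475 q7 3.7
 axes [[0.0, -0.165, 0.986], [0.0, 0.986, 0.165], [-1.0, 0.0, 0.0]]
 delta [0.0976 0.0005 0.0007] turn -0.07 or 179.9
```

Emit:
step_arm:
  deltas:
    - [-1, 0.03, 0.001, 0.001, 0]
    - [-1, 0.055, 0.001, 0.001, 0]
    - [-1, 0.065, 0.001, 0.001, 0]
    - [-1, 0.075, 0.001, 0.001, 0]
    - [-1, 0.083, 0.001, 0.001, 0]
    - [-1, 0.083, 0.001, 0.001, 0]

```text
time_s: 9.22
tool_pos: [0.5919, 0.0745, 0.1421]
tool_rot: [177.5, 90.0, -173.0]
force: [-1.0, 0.2, -2.3]
grip_width: 0.014
```

Emit:
step_arm:
  deltas:
    - [-1, 0.008, 0, 0, 0]
    - [-1, 0.015, 0, 0, 0]
    - [-1, 0.019, 0, 0, 0]
    - [-1, 0.021, 0, 0, 0]
    - [-1, 0.021, 0, 0, 0]

```text
time_s: 9.85
tool_pos: [0.5921, 0.0745, 0.1212]
tool_rot: [-162.9, 90.0, -153.3]
force: [-0.7, -0.5, -4.0]
grip_width: 0.0136
```

Emit:
step_arm:
  deltas:
    - [-1, 0, 0, 0.008, 0]
    - [-1, 0, 0, 0.016, 0]
    - [-1, 0, 0, 0.024, 0]
    - [-1, 0, 0, 0.032, 0]
    - [-1, 0, 0, 0.038, 0]
    - [-1, 0, 0, 0.042, 0]
    - [-1, 0, 0, 0.042, 0]

```text
time_s: 10.72
tool_pos: [0.6336, 0.0815, 0.1212]
tool_rot: [-162.9, 90.0, -153.4]
force: [-0.8, 0.6, -2.1]
grip_width: 0.0135
```

Still free. I'll go on gently to the wall.

Emit:
step_arm:
  deltas:
    - [-1, 0.001, 0, 0.002, 0]
    - [-1, 0.001, 0, 0.004, 0]
    - [-1, 0.001, 0, 0.005, 0]
    - [-1, 0.001, 0, 0.006, 0]
    - [-1, 0.001, 0, 0.006, 0]

```text
time_s: 11.35
tool_pos: [0.6368, 0.082, 0.1208]
tool_rot: [172.0, 89.7, -178.5]
force: [-9.9, -0.5, 6.3]
grip_width: 0.0139
```

Emit:
step_arm:
  deltas:
    - [-1, 0, 0, 0.001, 0]
    - [-1, 0, 0, 0.002, 0]
    - [-1, 0, 0, 0.002, 0]

```text
time_s: 11.72
tool_pos: [0.6369, 0.082, 0.1209]
tool_rot: [173.1, 89.4, -177.4]
force: [-16.4, -1.5, 11.6]
grip_width: 0.0141
```

Emit:
step_arm:
  deltas:
    - [-0.4, 0, 0, 0, 0]
    - [-0.4, 0, 0, 0, 0]
    - [-0.4, -0.03, 0, 0, 0]
    - [-0.4, -0.07, 0, 0, 0]
    - [-0.4, -0.1, 0, 0, 0]
    - [-0.4, -0.1, -0.03, -0.05, 0]
    - [-0.4, -0.1, -0.06, -0.1, 0]
    - [-0.4, -0.1, -0.06, -0.14, 0]
    - [-0.4, -0.1, -0.06, -0.14, 0]

```text
time_s: 12.85
tool_pos: [0.5122, -0.0005, 0.2212]
tool_rot: [30.5, 89.8, 39.9]
force: [0.4, -0.1, 0.1]
grip_width: 0.0258
```

Run:
```python
from h import *
th=np.radians(9.55); ex=np.array([np.cos(th),np.sin(th)]); ey=np.array([-ex[1],ex[0]])
O=np.array([.5870,.0744]); ims=[]
for n in ("side","top"):
    im,d=read_camera(n); ims.append(im[100:400,180:580] if n=="side" else im[120:420,150:550])
    P=pts(n,d,np.ones_like(d,bool)); v,u=np.nonzero(d>0); h=cv2.cvtColor(im,cv2.COLOR_RGB2HSV)[v,u]
    q=P[:,:2]-O; X=q@ex;Y=q@ey;z=P[:,2]; box=(X>-.13)&(X<.12)&(Y>-.12)&(Y<.1)
    def s(name,m):
        print(n,name,m.sum(),*( [np.round(np.percentile(X[m],[2,50,98])*1e3,1),np.round(np.percentile(Y[m],[2,50,98])*1e3,1),z[m].mean().round(4)] if m.sum() else []))
    s('handle top',box&(abs(z-.134)<.004)&(abs(h[:,0]-60)<25)&(h[:,1]>90))
    s('block top',box&(abs(z-.0965)<.0035)&(abs(Y)<.03)&(X>-.05))
    s('knob top',box&(abs(z-.131)<.004)&(h[:,0]<22)&(h[:,1]>120))
    s('lever arm',box&(abs(z-.0965)<.003)&(Y<-.035)&(X<.02)&(h[:,1]<60))
cv2.imwrite("pics/m3.png",np.hstack(ims)[:,:,::-1])
go([.49,-.01,.16],9.55)
```

```text
side handle top 50 [42.3 48.2 58.2] [-25.3 -11.   13.3] 0.1335
side block top 247 [ 2.  37.9 99.6] [-28.8 -10.1  20.2] 0.096
side knob top 37 [-99.3 -91.  -81.7] [-75.  -65.9 -57.8] 0.13
side lever arm 124 [-80. -28.   2.] [-72.2 -62.3 -48. ] 0.0964
top handle top 123 [42.1 48.5 55.9] [-18.9   1.8  21.7] 0.1346
top block top 695 [ 0.8 41.6 96.9] [-22.9   3.1  28.1] 0.0968
top knob top 0
top lever arm 0
pos [0.5145 0.0008 0.2213] jaw yaw 9.57 force [0.7 0.2 0.2] w 0.0257 t 12.95 q7 7.4
 axes [[0.004, -0.166, 0.986], [0.001, 0.986, 0.166], [-1.0, 0.0, 0.004]]
 delta [ 0.0612 -0.0066 -0.0262] turn 0.02 or -180.0
```

View pics/m3.png

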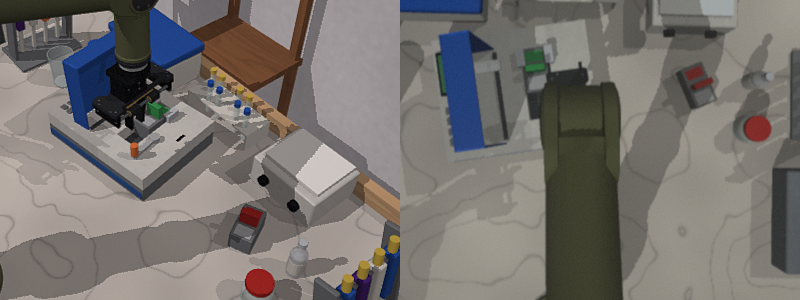

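Run:
```python
from h import *
th=np.radians(9.55); ex=np.array([np.cos(th),np.sin(th)]); ey=np.array([-ex[1],ex[0]]); O=np.array([.5870,.0744])
im=cv2.imread("pics/top1.png"); d=np.load("top1.npy"); P=pts("top",d,np.ones_like(d,bool)); q=P[:,:2]-O; X=q@ex;Y=q@ey;z=P[:,2]
m=(X>-.12)&(X<.05)&(Y>-.11)&(Y<-.034)&(z>.093)&(z<.115)
print(m.sum(),np.percentile(X[m],[1,99]),np.percentile(Y[m],[1,99]),cv2.minAreaRect(np.c_[X[m],Y[m]].astype(np.float32)*1000))
for x0 in np.arange(-.1,.02,.01):
    k=m&(abs(X-x0)<.005); 
    if k.sum(): print(round(x0,2),k.sum(),(Y[k].mean()*1e3).round(1),(z[k].max()*1e3).round(1),(Y[k].min()*1e3).round(1),(Y[k].max()*1e3).round(1))
```

```text
276 [-8.13727148e-02  3.84471301e-05] [-0.06702059 -0.04231567] ((-40.255374908447266, -60.0446662902832), (84.24039459228516, 27.063554763793945), 10.20295524597168)
-0.08 21 -59.4 99.6 -66.7 -52.9
-0.07 25 -59.0 100.4 -65.6 -52.3
-0.06 28 -58.9 100.0 -65.1 -51.3
-0.05 28 -57.6 99.9 -64.2 -51.7
-0.04 28 -57.1 102.3 -64.5 -49.8
-0.03 27 -56.6 100.3 -62.6 -50.1
-0.02 42 -55.1 104.0 -66.3 -43.3
-0.01 55 -54.8 102.2 -68.9 -41.5
-0.0 22 -55.3 102.2 -65.8 -45.3
```

The cassette is home: its block spans X 1 to 97 mm in the instrument frame, with the handle at 42 to 56. The knob is at side pixel (315,250). The lever's pivot is at about (-11,-55) and its knob at about (-91,-60), so the locked knob should be near (-11,+25). I'll grip the knob with the jaw along X, because the open hood limits the room in +y.

```bash
python3 -c "
from h import *
go([.5075,-.002,.122],9.55)"
```

```text
pos [0.5145 0.0008 0.2213] jaw yaw 9.57 force [0.7 0.2 0.2] w 0.0257 t 12.95 q7 7.4
 axes [[0.004, -0.166, 0.986], [0.001, 0.986, 0.166], [-1.0, 0.0, 0.004]]
 delta [ 0.0993 -0.0017 -0.0077] turn 0.02 or -180.0
```

Emit:
step_arm:
  deltas:
    - [0, 0, -0.002, -0.0075, 0]
    - [0, 0.03, -0.002, -0.0075, 0]
    - [0, 0.065, -0.002, -0.0075, 0]
    - [0, 0.09, -0.002, -0.0075, 0]
    - [0, 0.099, -0.002, -0.0075, 0]
    - [0, 0.099, -0.002, -0.0075, 0]
    - [-1, 0.099, -0.002, -0.0075, 0]
    - [-1, 0.099, -0.002, -0.0075, 0]
    - [-1, 0.099, -0.002, -0.0075, 0]
  newtons: 25

```text
time_s: 14.08
tool_pos: [0.507, -0.0027, 0.122]
tool_rot: [2.8, 89.9, 12.4]
force: [9.2, 1.2, -3.5]
grip_width: 0.0211
```

Emit:
step_arm:
  deltas:
    - [-1, 0, 0.008, 0.001, 0]
    - [-1, 0, 0.019, 0.001, 0]
    - [-1, 0, 0.032, 0.0045, 0]
    - [-1, 0, 0.045, 0.0105, 0]
    - [-1, 0, 0.056, 0.0185, 0]
    - [-1, 0, 0.056, 0.0185, 0]

```text
time_s: 14.82
tool_pos: [0.5127, 0.0577, 0.1217]
tool_rot: [152.5, 89.6, 162.1]
force: [-6.9, 3.0, 8.8]
grip_width: 0.0193
```

Emit:
step_arm:
  deltas:
    - [-1, 0, 0.01, 0.01, 0]
    - [-1, 0, 0.018, 0.021, 0]
    - [-1, 0, 0.024, 0.034, 0]
    - [-1, 0, 0.0275, 0.047, 0]
    - [-1, 0, 0.0285, 0.054, 0]
    - [-1, 0, 0.0285, 0.059, 0]
    - [-1, 0, 0.0285, 0.061, 0]
    - [-1, 0, 0.0285, 0.061, 0]

```text
time_s: 15.82
tool_pos: [0.5677, 0.0999, 0.1211]
tool_rot: [120.7, 89.5, 130.4]
force: [-5.5, 8.4, 3.5]
grip_width: 0.0191
```

Emit:
step_arm:
  deltas:
    - [-1, 0, 0.001, 0.003, 0]
    - [-1, 0, 0.001, 0.006, 0]
    - [-1, 0, 0.001, 0.008, 0]
    - [-1, 0, 0.001, 0.008, 0]

```text
time_s: 16.32
tool_pos: [0.572, 0.1003, 0.1209]
tool_rot: [153.3, 89.2, 163.0]
force: [-15.1, 4.3, 10.2]
grip_width: 0.0192
```

Emit:
step_arm:
  deltas:
    - [-1, 0, 0, 0.002, 0]
    - [-1, 0, 0, 0.004, 0]
    - [-1, 0, 0, 0.004, 0]

```text
time_s: 16.7
tool_pos: [0.5723, 0.1004, 0.1206]
tool_rot: [161.8, 88.7, 171.5]
force: [-25.5, 3.2, 17.3]
grip_width: 0.0193
```

Emit:
step_arm:
  deltas:
    - [0, 0, 0, -0.006, 0]
    - [0, 0, 0, -0.01, 0]
    - [0, 0, 0, -0.01, 0]
    - [0, -0.03, 0, -0.01, 0]
    - [0, -0.08, 0, -0.01, 0]
    - [0, -0.13, 0, -0.01, 0]
    - [0, -0.13, -0.06, -0.01, 0]
    - [0, -0.13, -0.12, -0.01, 0]
    - [0, -0.13, -0.18, -0.03, 0]
    - [0, -0.13, -0.24, -0.06, 0]
    - [0, -0.13, -0.3, -0.09, 0]
    - [0, -0.13, -0.3, -0.09, 0]

```text
time_s: 18.2
tool_pos: [0.5409, -0.221, 0.252]
tool_rot: [-89.0, 89.8, -80.0]
force: [-0.2, 1.1, -0.1]
grip_width: 0.0436
```

Run:
```python
from h import *
th=np.radians(9.55); ex=np.array([np.cos(th),np.sin(th)]); ey=np.array([-ex[1],ex[0]])
O=np.array([.5870,.0744]); ims=[]
for n in ("side","top"):
    im,d=read_camera(n); ims.append(im[100:400,180:580] if n=="side" else im[120:420,150:550])
    P=pts(n,d,np.ones_like(d,bool)); v,u=np.nonzero(d>0); h=cv2.cvtColor(im,cv2.COLOR_RGB2HSV)[v,u]
    q=P[:,:2]-O; X=q@ex;Y=q@ey;z=P[:,2]; box=(X>-.13)&(X<.12)&(Y>-.12)&(Y<.1)
    def s(name,m):
        print(n,name,m.sum(),*( [np.round(np.percentile(X[m],[2,50,98])*1e3,1),np.round(np.percentile(Y[m],[2,50,98])*1e3,1),z[m].mean().round(4)] if m.sum() else []))
    s('handle top',box&(abs(z-.134)<.004)&(abs(h[:,0]-60)<25)&(h[:,1]>90))
    s('knob top',box&(abs(z-.131)<.004)&(h[:,0]<22)&(h[:,1]>120))
    m=box&(abs(z-.0965)<.004)&(X<-.001)&(Y>-.07)&(Y<.04); s('lever arm',m)
    for y0 in (-.04,-.02,0,.01): s(f'arm@{y0}',m&(abs(Y-y0)<.006))
    s('hood',(h[:,0]>100)&(h[:,0]<125)&(h[:,1]>150)&(z>.16)&(abs(X)<.12)&(Y>.05)&(Y<.2))
cv2.imwrite("pics/m4.png",np.hstack(ims)[:,:,::-1])
print(monitor.get_obs()["force"],monitor.get_obs()["time_s"])
```

```text
side handle top 58 [43.5 49.7 58. ] [-24.1  -6.3  17.7] 0.1334
side knob top 33 [-18.5  -8.3  -0.7] [12.1 19.8 29.8] 0.13
side lever arm 139 [-23.8 -11.6  -1.6] [-66.8 -27.3  18. ] 0.0959
side arm@-0.04 15 [-15.4  -9.7  -3.5] [-45.  -39.8 -36.7] 0.0962
side arm@-0.02 17 [-18.1 -10.6  -2.3] [-25.3 -20.7 -14.3] 0.0951
side arm@0 18 [-19.4 -12.2  -3.2] [-5.  -0.   5.2] 0.0954
side arm@0.01 19 [-16.3 -11.2  -2.3] [ 4.3  9.2 15.1] 0.0953
side hood 2804 [-107.2  -16.6  112.5] [ 97.1 142.9 155.7] 0.2271
top handle top 124 [42.1 48.9 55.7] [-19.6   1.3  21.4] 0.1345
top knob top 59 [-20.6 -12.   -3.5] [15.6 23.9 32.7] 0.1314
top lever arm 253 [-22.8 -12.   -2.4] [-66.  -29.9  14.7] 0.0973
top arm@-0.04 34 [-19.6 -13.   -4.5] [-45.5 -40.5 -34.3] 0.0971
top arm@-0.02 32 [-18.5 -11.3  -3.7] [-25.6 -19.6 -14.8] 0.097
top arm@0 31 [-18.3 -10.9  -3.7] [-5.5 -0.6  5.6] 0.0973
top arm@0.01 30 [-18.3 -11.6  -5.9] [ 4.2  9.7 14.9] 0.0972
top hood 3421 [-101.9    3.2  106.2] [108.9 134.9 161.4] 0.2845
[ 0.52506715  0.22687798 -0.24065066] 18.3
```

View pics/m4.png

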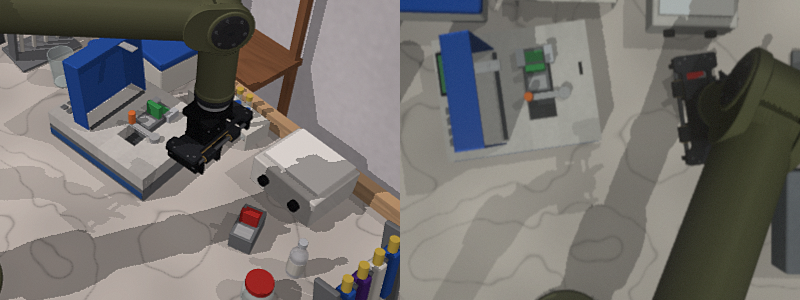

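The lever lies straight across the bay (arm at X≈-11 mm along its whole length, knob at (-12,24)). The hood is upright, the cassette is home and the gripper is clear.

```bash
python3 -c "
from h import *
print(env.sign_off())"
```

```text
the job is handed in; nothing more can be done
None
```

The job is done and handed in at 18.3 s on the robot's clock, well under the 67 s limit.

- **Hood:** I pressed the white disc down to its stop, about 16 N at the wrist, then slid the finger off in -y. The hood sprang open and was still upright in the last pictures.
- **Cassette:** I gripped the green handle, turned it about 8°, lowered it at the entry and slid it under the lips. It stopped against the end wall, where I pushed to about 16 N in x. After release the block spanned 1 to 97 mm in the instrument frame (nominal 0 to 100), lamp end first.
- **Lever:** I gripped the knob and swung it along its arc until it held against about 25 N. In the last pictures the arm lay straight across the bay about 11 mm in front of the origin, which is the locked position. The knob was at about (-12, +24) mm.
- **Bystanders:** the red cassette, jar and bottle looked undisturbed in the final pictures. I saw no change to the beaker either, but it was only partly in the crop. I did not re-measure any of them.

The two cameras disagreed by 3 to 5 mm, mostly in y. I used displacements measured in one camera and wrist force to get round this, and the fits worked.

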